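Fit the valve discs into their own valve bodies

TASK

Three valves are stripped down on the workshop bench: put each of the three loose bronze valve discs, stem upright, down on the seat inside the open top of the valve body of its own size - smallest disc in the smallest valve, middle in middle, largest in largest. Lower them in rather than dropping them, and leave the bolt, bush and handwheel that stand among them where they are.

Things in the scene. Friction and masses are not known exactly. Their poses are not given: they have to be found in the camera images.
- disc_small: The small valve disc, loose, standing on the bench: a round bronze disc 32 mm in diameter, 14 mm thick, on it a bronze cone (26 mm wide, 8 mm high), from which a round steel stem 14 mm in diameter rises along the axis to 80 mm above the underside. Origin: centre of the underside; z up along the stem. 0.1 to 0.55 kg. Grip it by the top 30 mm of the stem.
- disc_medium: The medium valve disc, loose, standing on the bench: a round bronze disc 44 mm in diameter, 14 mm thick, on it a bronze cone (26 mm wide, 8 mm high), from which a round steel stem 14 mm in diameter rises along the axis to 88 mm above the underside. Origin: centre of the underside; z up along the stem. 0.1 to 0.55 kg. Grip it by the top 30 mm of the stem.
- disc_large: The large valve disc, loose, standing on the bench: a round bronze disc 56 mm in diameter, 14 mm thick, on it a bronze cone (26 mm wide, 8 mm high), from which a round steel stem 14 mm in diameter rises along the axis to 96 mm above the underside. Origin: centre of the underside; z up along the stem. 0.1 to 0.55 kg. Grip it by the top 30 mm of the stem.
- valve_small: The small bronze valve body, fixed on wooden chocks: open-topped round vertical bore 50 mm in diameter, 25 mm deep; mouth 85 mm above the bench in a round flange 74 mm in diameter; flat floor (the seat) 60 mm above the bench. A pipe with a 70 mm flange at each end runs along y, 130 mm long. Origin: on the axis of the bore, at bench level; z up.
- valve_medium: The medium bronze valve body, fixed on wooden chocks: open-topped round vertical bore 62 mm in diameter, 25 mm deep; mouth 95 mm above the bench in a round flange 86 mm in diameter; flat floor (the seat) 70 mm above the bench. A pipe with a 80 mm flange at each end runs along y, 145 mm long. Origin: on the axis of the bore, at bench level; z up.
- valve_large: The large bronze valve body, fixed on wooden chocks: open-topped round vertical bore 74 mm in diameter, 25 mm deep; mouth 105 mm above the bench in a round flange 98 mm in diameter; flat floor (the seat) 80 mm above the bench. A pipe with a 92 mm flange at each end runs along y, 160 mm long. Origin: on the axis of the bore, at bench level; z up.
- bolt: Bystander: dark steel hexagon bolt standing on its head, loose; head about 30 mm across and 19 mm high, shank 20 mm in diameter, 70 mm high in all. Origin: centre of its underside.
- bush: Bystander: plain bronze bush (short tube), loose, standing on end, 46 mm outside, 28 mm inside, 30 mm high, without a stem. Origin: centre of its underside.
- handwheel: Bystander: red valve handwheel lying flat, loose, 98 mm in diameter, 20 mm high. Origin: centre of its underside.
There are look-alikes about, which are no part of the job. What is shaped like the valve_large but pink is not meant.

How it is judged:
By the outcome, as a careful person would: the job done as asked, in the order asked, and still so for the second after the job is handed in, with the robot touching nothing.
It also fails if it takes over 96 s, if anything falls off the work surface, if the arm or the gripper's body presses on something with over 40 N, if the wrist force passes 120 N, or if a joint passes its speed limit or range.

ROBOT

A 6-joint arm with a two-finger parallel gripper is mounted at the origin on the work surface. World frame = base frame: x ahead of the robot, y to its left, z up, the work surface at z = 0. Lengths are in m, angles in rad, forces in N, time in s.
With the tool pointing down it reaches from about 0.3 to 0.875 m from the base axis. Payload 6.4 kg.
Tool frame: the origin (TCP) lies midway between the tips of the shut fingers; the grasp point (between the pads) lies 19 mm behind it (robot.pinch_z is the z of the grasp point in the tool frame, in m); z points along the fingers, y is the line along which they close (so a half turn about z gives the same grasp; the last joint's range is limited). The gripper opens to 88 mm and grips with 3 to 60 N. Pads are 18 mm wide; open, the fingers measure 123 mm over their backs; the gripper's body (75 mm by 187 mm) begins 45 mm behind the grasp point.
Start: joints at [0.946, 0.181, 1.607, -0, 1.354, -0.206], TCP at [0.234, 0.525, 0.239] pointing down, gripper open.
Joint ranges: [-2.99, 2.99], [-0.89, 2.07], [0.3, 2.58], [-1.14, 4.28], [0, 2.63], [-3.12, 3.12]. Speed limits (rad/s): [2.57, 2.57, 3.01, 3.14, 3.14, 3.14].

INTERFACE

Orientations are given as a unit quaternion [w, x, y, z].
In Python, from bench import robot, viewer, nets gives the robot as it stands.
- The arm moves only by the tool step_arm, never from a script. Its argument "targets" is one flat list of numbers, 7 for each row, row after row: the shift along the world's x, y, z in m, then the turn, a rotation vector about the world's x, y, z in degrees, then the closure, from 0 (fully open) to 1 (shut). In form: [dx, dy, dz, ax, ay, az, grip, dx, dy, dz, ax, ay, az, grip, ...]. A call has 1 to 5 rows; each row shifts and turns the commanded pose from where the row before left it; what a row does not reach is not made up. A row lasts 1/8 s, in which the tool goes at most 62.5 mm and 10.7 degrees, less where a joint would pass 70% of its speed; a pose out of reach is approached as far as the arm can. A call with a gripper value outside its range is refused whole. The fingers move at their own pace and stop on an object; the grip force is fixed at half the most. Time passes only in rows, so rows that do not move let the fingers close. It gives the time, the measured TCP pose, the force, the opening and the grip force at its end, in the units of the state.
- robot.get_obs(): the state, without advancing time (a new reading comes with each control period).
- viewer.grab_frame(name): name is "side" or "top"; returns the picture (400x640x3 uint8, blue, green, red); there is no depth.
- viewer.calibration(name): a dict with "camera_matrix" (3x3 intrinsics, pixels), "R" (3x3) and "t" (3): a world point X has camera coordinates R X + t. Camera axes: x right, y down, z forward; pixel columns grow to the right and rows downward; lengths in m; the calibration is good to about 2 mm. A picture is of the moment at which its call begins. calibration takes no time and is no camera call.
- robot.close_job(): hands the job in; it is judged then, once.
Trained networks look in the newest picture that a camera, given by its name, has taken for a name from the list of things; names that differ only in an ending like _2 or _b are one class to them, and where a whole thing is asked for, a point or a joint stands for the part that bears it (a point fixed in the world has none). Each returns a list of dicts, best first, with "p" (0 to 1); they miss things now and then, are a little off and sometimes report something else, mostly with a low value. They report only what shows in the picture. A call takes as long as a camera call. They do not tell look-alikes from the thing itself.
- nets.find_in(camera, query): "location" ([column, row] in pixels, amid what is visible of it).
- nets.outline_of(camera, query): "pixels" (400x640 bool, what is visible of it) and "location" ([column, row] in pixels, amid what is visible of it).
The state is a dict: "t": time; "joints": joint angles; "dq": joint speeds; "joint_torque": joint torques, N m; "position": TCP position; "orientation": TCP orientation; "wrist_force": force on the tool from outside, world axes, zero at the start; "wrist_torque": the same for the moment, N m; "gripper_width": opening from 0.0 (shut) to 1.0 (fully open); "gripper_force": force on a finger pad.
Only numpy, scipy, OpenCV 4.12 (cv2) and the standard library are available. Lean on these libraries where they do the work, as an engineer would, in place of code of your own. Each camera call takes 0.05 s, during which the arm holds its last target. There are 200 camera calls.

## Working session

There is one attempt and no reset: what is moved stays moved. The work goes in short steps, Python scripts to look and compute and a tool call to move; the robot and the scene stay as the last step left them, time stands still between calls to the robot, and variables do not carry over. Pictures are saved under pics/ and viewed, at most 14 in all, crops included, and the job is handed in when it is done.

Besides the shell and the picture viewer there is one more tool, called by a JSON object that holds its "op" and its "data". step_arm: Moves the arm, as the interface text tells. Its arguments: {"type":"object","properties":{"targets":{"type":"array","items":{"type":"number"}}},"required":["targets"]}

```bash
mkdir -p pics; ls; python3 - <<'E'
from bench import robot, viewer, nets
import cv2
for c in("side","top"):
    cv2.imwrite(f"pics/{c}0.png",viewer.grab_frame(c))
    k=viewer.calibration(c); print(c,k["camera_matrix"],(-k["R"].T@k["t"]).round(3),k["R"].round(2))
    for q in("disc_small","disc_medium","disc_large","valve_small","valve_medium","valve_large","bolt","bush","handwheel"):
        print(q,[(round(d["p"],2),[round(float(v)) for v in d["location"]]) for d in nets.find_in(c,q)][:4])
o=robot.get_obs();print(o["t"],robot.pinch_z,o["orientation"],o["position"])
E
```

```text
pics
side [[477.92204234   0.         304.88370228]
 [  0.         477.92204234 198.64104276]
 [  0.           0.           1.        ]] [-0.004 -0.89   0.594] [[ 0.91 -0.42  0.02]
 [-0.19 -0.46 -0.87]
 [ 0.37  0.78 -0.5 ]]
disc_small [(0.76, [315, 213])]
disc_medium [(0.72, [383, 280]), (0.49, [281, 173])]
disc_large [(0.65, [260, 159]), (0.39, [283, 172])]
valve_small [(0.73, [380, 187])]
valve_medium [(0.86, [440, 222])]
valve_large [(0.89, [186, 162]), (0.69, [340, 140])]
bolt [(0.78, [332, 243])]
bush [(0.65, [304, 191])]
handwheel [(0.79, [386, 279])]
top [[380.57477159   0.         315.66353879]
 [  0.         380.57477159 196.93510119]
 [  0.           0.           1.        ]] [ 0.374 -0.019  0.853] [[ 0.02 -1.   -0.04]
 [-1.   -0.01 -0.1 ]
 [ 0.1   0.04 -0.99]]
disc_small [(0.7, [349, 210]), (0.18, [244, 204])]
disc_medium [(0.65, [244, 204])]
disc_large [(0.76, [194, 214])]
valve_small [(0.81, [331, 121]), (0.64, [293, 195]), (0.36, [212, 105])]
valve_medium [(0.74, [427, 110])]
valve_large [(0.79, [213, 107]), (0.63, [173, 307])]
bolt [(0.55, [404, 220])]
bush [(0.47, [293, 195])]
handwheel [(0.74, [464, 200])]
1.0 -0.0187 [ 8.34239976e-07  2.07883373e-01  9.78153619e-01 -9.59457259e-06] [0.23383794 0.52531735 0.23871621]
```

View pics/side0.png

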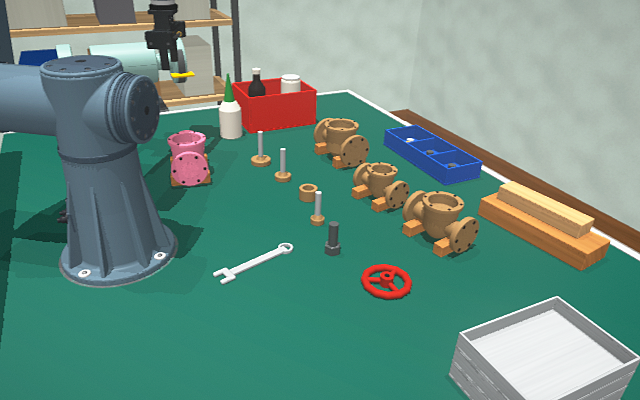

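View pics/top0.png

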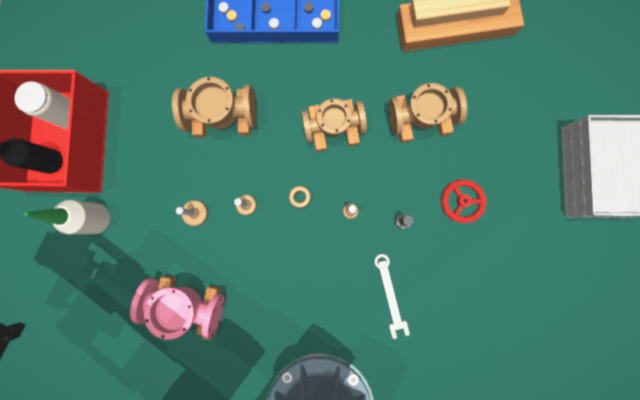

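The two views show four flanged valve bodies. At top pixels (213,103), (333,118) and (430,104) are bronze, and (178,310) is pink. The bronze one at (213,103) is valve_large because the pink one is excluded. The discs are at top (194,212) large, (245,205) medium and (350,211) small. Next I'll enlarge both views to confirm this.

```bash
cat > h.py <<'E'
import numpy as np, cv2
from bench import robot, viewer, nets
from scipy.optimize import least_squares
CAMS=("top","side"); CAL={c:viewer.calibration(c) for c in CAMS}
def proj(c,X):
    k=CAL[c]; r=cv2.Rodrigues(k["R"])[0]
    return cv2.projectPoints(np.float64(X).reshape(-1,1,3),r,np.float64(k["t"]),k["camera_matrix"],None)[0][:,0]
def tri(px):  # {cam:(u,v)} -> point, residual px
    f=lambda X:np.concatenate([proj(c,X)[0]-px[c] for c in px])
    s=least_squares(f,[.4,0,.1]); return s.x,np.abs(s.fun).max()
E
python3 - <<'E'
from h import *
for c,(x0,y0,x1,y1,s) in {"top":(165,70,475,235,2.5),"side":(240,105,490,270,3)}.items():
    cv2.imwrite(f"pics/{c}_crop.png",cv2.resize(cv2.imread(f"pics/{c}0.png")[y0:y1,x0:x1],None,fx=s,fy=s,interpolation=cv2.INTER_CUBIC))
E
```

```text
(no output)
```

View pics/top_crop.png

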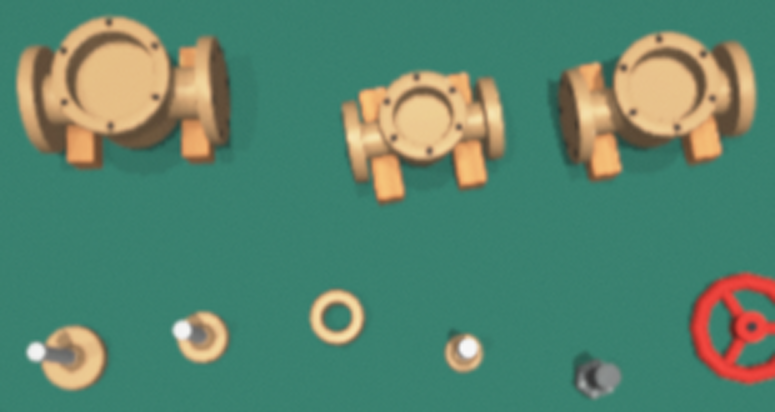

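View pics/side_crop.png

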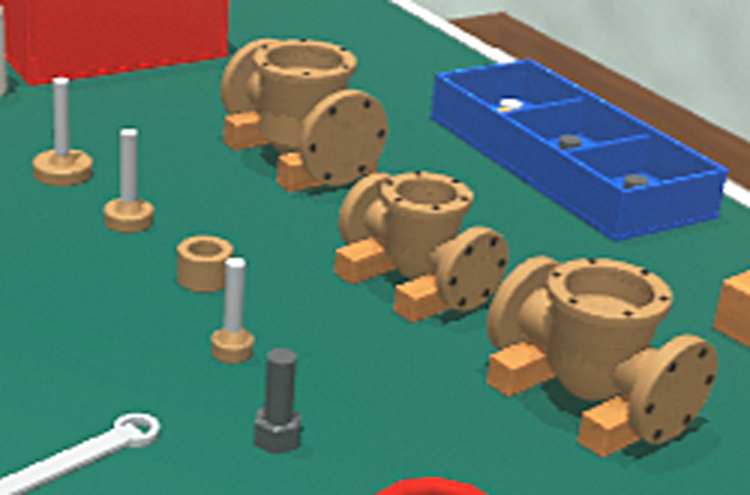

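The crops show three bronze bodies with mouths at crop-top (110,75) large, (423,115) small and (663,84) medium. The stemmed discs match by diameter: 66, 50 and 37 crop px. The bush has no stem and the bolt is dark. The pink body lies outside these crops.

```bash
python3 - <<'E'
from h import *
T=lambda p:((p[0]+.5)/2.5-.5+165,(p[1]+.5)/2.5-.5+70)
S=lambda p:((p[0]+.5)/3-.5+240,(p[1]+.5)/3-.5+105)
P={"dL":((36,352),(61,80)),"dM":((182,330),(129,132)),"dS":((468,348),(235,262)),
"vL":((110,75),(305,60)),"vM":((663,84),(610,288)),"vS":((423,115),(428,190))}
for n,(a,b) in P.items():
    X,e=tri({"top":T(a),"side":S(b)}); print(n,X.round(4),round(e,2))
a=np.linspace(0,2*np.pi,60)
def plane(c,uv,z):
    k=CAL[c];d=k["R"].T@np.linalg.solve(k["camera_matrix"],[*uv,1]);o=-k["R"].T@k["t"];return (o+d*(z-o[2])/d[2]).round(4)
print([plane("top",T(p),.014) for p in((73,357),(203,337),(464,353))])
# overlay check: known heights, radii
im={"top":(cv2.imread("pics/top_crop.png"),2.5,(165,70)),"side":(cv2.imread("pics/side_crop.png"),3,(240,105))}
R={"dL":[(.028,.014),(.007,.096)],"dM":[(.022,.014),(.007,.088)],"dS":[(.016,.014),(.007,.08)],"vL":[(.049,.105),(.037,.105),(.037,.08)],"vM":[(.043,.095),(.031,.095)],"vS":[(.037,.085),(.025,.085)]}
for n,(p,q) in P.items():
    X,_=tri({"top":T(p),"side":S(q)})
    for r,z in R[n]:
        for c,(I,s,o) in im.items():
            uv=(proj(c,np.c_[X[0]+r*np.cos(a),X[1]+r*np.sin(a),0*a+z])-o+.5)*s-.5
            cv2.polylines(I,[uv.round().astype(int)],True,(255,0,255),1)
cv2.imwrite("pics/ov.png",np.vstack([np.pad(im["top"][0][:,:750],((0,0),(0,0),(0,0))),im["side"][0]])[:,:])
cv2.imwrite("pics/ov_t.png",im["top"][0]);cv2.imwrite("pics/ov_s.png",im["side"][0])
E
```

```text
dL [0.4161 0.2888 0.0931] 0.09
dM [0.4362 0.1719 0.0853] 0.03
dS [ 0.425  -0.0616  0.0778] 0.22
vL [0.6455 0.2364 0.0991] 0.2
vM [ 0.6432 -0.2183  0.0903] 0.26
vS [ 0.618  -0.0227  0.0837] 0.06
[array([0.4164, 0.2871, 0.014 ]), array([0.436 , 0.1704, 0.014 ]), array([ 0.4251, -0.0618,  0.014 ])]
```

View pics/ov_t.png

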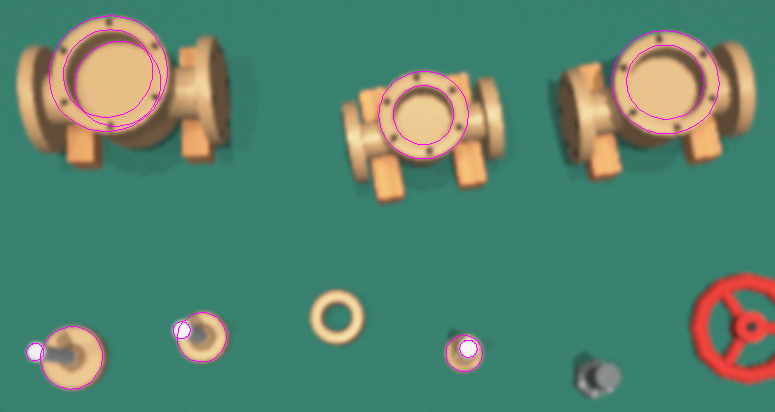

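View pics/ov_s.png

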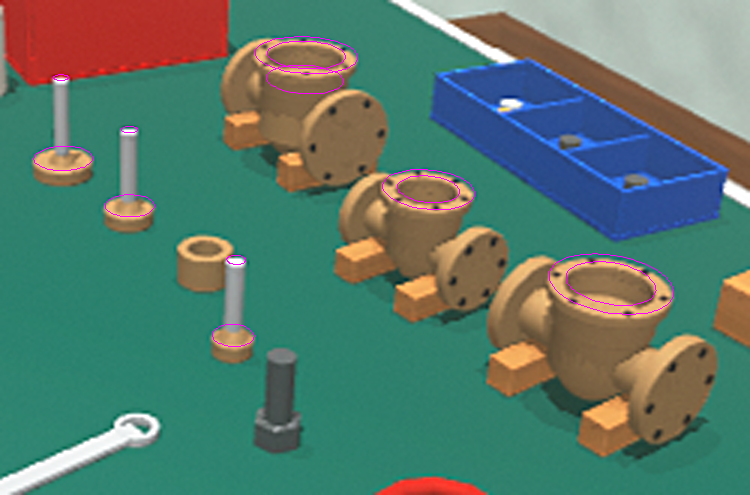

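The model outlines land on the rims and discs to within 1–2 px, and the measured heights agree with the text. I'll do the small disc first.

{"op": "step_arm", "data": {"targets": [0.016,-0.049,0,0,0,0,0,0.016,-0.049,0,0,0,0,0,0.016,-0.049,0,0,0,0,0,0.016,-0.049,0,0,0,0,0,0.016,-0.049,0,0,0,0,0]}}

```text
t: 1.62
position: [0.3141, 0.2789, 0.2389]
orientation: [0.0, 0.208, 0.978, 0.0]
wrist_force: [0.7, 0.3, 0.2]
gripper_width: 1.002
gripper_force: 0.0
```

{"op": "step_arm", "data": {"targets": [0.016,-0.049,0,0,0,0,0,0.016,-0.049,0,0,0,0,0,0.016,-0.049,0,0,0,0,0,0.016,-0.049,0,0,0,0,0,0.016,-0.049,0,0,0,0,0]}}

```text
t: 2.25
position: [0.3942, 0.0336, 0.2391]
orientation: [0.001, 0.208, 0.978, 0.0]
wrist_force: [1.0, -0.1, -0.3]
gripper_width: 1.0
gripper_force: 0.0
```

{"op": "step_arm", "data": {"targets": [0.016,-0.049,0,0,0,0,0,0.015,-0.048,0,0,0,0,0,0,0,0,0,0,0,0,0,0,0,0,0,0,0]}}

```text
t: 2.75
position: [0.4245, -0.0613, 0.2385]
orientation: [-0.0, 0.208, 0.978, 0.0]
wrist_force: [1.0, 0.4, -0.0]
gripper_width: 0.997
gripper_force: 0.0
```

{"op": "step_arm", "data": {"targets": [0,0,-0.05,0,0,0,0,0,0,-0.05,0,0,0,0,0,0,-0.04,0,0,0,0,0,0,-0.03,0,0,0,0,0,0,-0.02,0,0,0,0]}}

```text
t: 3.38
position: [0.4238, -0.0596, 0.0474]
orientation: [-0.001, 0.207, 0.978, 0.0]
wrist_force: [0.3, -0.4, 0.2]
gripper_width: 0.997
gripper_force: 0.0
```

{"op": "step_arm", "data": {"targets": [0,0,0,0,0,0,0.5,0,0,0,0,0,0,1,0,0,0,0,0,0,1,0,0,0,0,0,0,1,0,0,0,0,0,0,1]}}

```text
t: 4.0
position: [0.4251, -0.0618, 0.0491]
orientation: [0.0, 0.208, 0.978, -0.0]
wrist_force: [-0.3, 0.4, -0.4]
gripper_width: 0.454
gripper_force: 0.0
```

{"op": "step_arm", "data": {"targets": [0,0,0,0,0,0,1,0,0,0,0,0,0,1]}}

```text
t: 4.25
position: [0.4248, -0.0617, 0.0487]
orientation: [-0.0, 0.208, 0.978, -0.0]
wrist_force: [0.1, -0.0, 0.0]
gripper_width: 0.228
gripper_force: 0.0
```

{"op": "step_arm", "data": {"targets": [0,0,0,0,0,0,1,0,0,0,0,0,0,1,0,0,0,0,0,0,1,0,0,0,0,0,0,1]}}

```text
t: 4.75
position: [0.4248, -0.0616, 0.0487]
orientation: [-0.0, 0.208, 0.978, 0.0]
wrist_force: [0.6, -0.2, -0.6]
gripper_width: 0.149
gripper_force: 30.0
```

{"op": "step_arm", "data": {"targets": [0,0,0.02,0,0,0,1,0,0,0.03,0,0,0,1,0,0,0.04,0,0,0,1,0,0,0.04,0,0,0,1,0,0,0,0,0,0,1]}}

```text
t: 5.38
position: [0.4267, -0.0626, 0.1815]
orientation: [0.003, 0.208, 0.978, -0.001]
wrist_force: [0.9, 0.3, -1.3]
gripper_width: 0.148
gripper_force: 30.0
```

{"op": "step_arm", "data": {"targets": [0.03,0.006,0,0,0,0,1,0.05,0.01,0,0,0,0,1,0.05,0.01,0,0,0,0,1,0.04,0.008,0,0,0,0,1,0.023,0.005,0,0,0,0,1]}}

```text
t: 6.0
position: [0.6183, -0.0221, 0.1758]
orientation: [-0.002, 0.208, 0.978, -0.0]
wrist_force: [-0.5, 0.0, -1.4]
gripper_width: 0.149
gripper_force: 30.0
```

{"op": "step_arm", "data": {"targets": [0,0,-0.02,0,0,0,1,0,0,0,0,0,0,1,0,0,0,0,0,0,1]}}

```text
t: 6.38
position: [0.6164, -0.0228, 0.1576]
orientation: [-0.001, 0.208, 0.978, -0.0]
wrist_force: [-0.4, -0.2, -1.3]
gripper_width: 0.149
gripper_force: 30.0
```

```bash
python3 - <<'E'
from h import *
print(robot.get_obs()["position"])
a=viewer.grab_frame("top")[70:190,250:410];b=viewer.grab_frame("side")[120:240,320:480]
cv2.imwrite("pics/p1.png",cv2.resize(np.hstack([a,b]),None,fx=2.5,fy=2.5,interpolation=cv2.INTER_CUBIC))
E
```

```text
[ 0.61637356 -0.02280876  0.15764127]
```

View pics/p1.png

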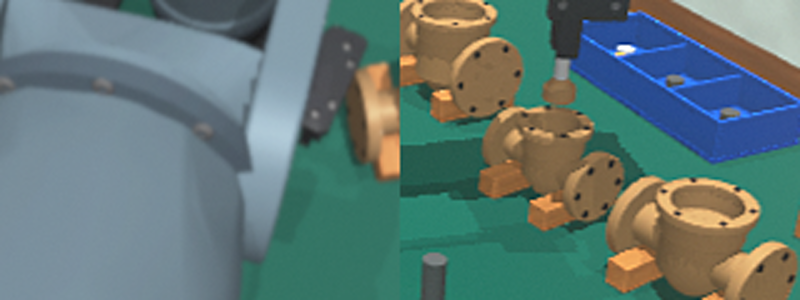

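The side crop shows the small disc hanging upright, centred over the small bore at column 558. I'll lower it.

{"op": "step_arm", "data": {"targets": [0.001,0,-0.015,0,0,0,1,0,0,-0.015,0,0,0,1,0,0,-0.01,0,0,0,1,0,0,-0.006,0,0,0,1,0,0,0,0,0,0,1]}}

```text
t: 7.1
position: [0.6185, -0.0226, 0.112]
orientation: [-0.001, 0.208, 0.978, 0.0]
wrist_force: [-0.1, 0.3, -1.7]
gripper_width: 0.146
gripper_force: 30.0
```

{"op": "step_arm", "data": {"targets": [0,0,-0.001,0,0,0,1,0,0,-0.001,0,0,0,1,0,0,-0.001,0,0,0,1,0,0,0,0,0,0,1]}}

```text
t: 7.6
position: [0.6188, -0.0227, 0.1098]
orientation: [0.0, 0.208, 0.978, -0.0]
wrist_force: [0.1, 0.7, -3.1]
gripper_width: 0.149
gripper_force: 30.0
```

{"op": "step_arm", "data": {"targets": [0,0,-0.001,0,0,0,1,0,0,-0.001,0,0,0,1,0,0,0,0,0,0,1]}}

```text
t: 7.98
position: [0.6193, -0.0227, 0.1086]
orientation: [0.001, 0.208, 0.978, 0.0]
wrist_force: [-1.2, 1.3, 5.5]
gripper_width: 0.15
gripper_force: 30.0
```

Contact (5.5 N) at the expected height, so I'll release.

{"op": "step_arm", "data": {"targets": [0,0,0,0,0,0,0.7,0,0,0,0,0,0,0.5,0,0,0,0,0,0,0.5,0,0,0,0,0,0,0.5]}}

```text
t: 8.48
position: [0.6187, -0.0227, 0.1075]
orientation: [-0.0, 0.208, 0.978, -0.0]
wrist_force: [0.3, 0.0, -0.5]
gripper_width: 0.502
gripper_force: 0.0
```

{"op": "step_arm", "data": {"targets": [0,0,0.03,0,0,0,0.3,0,0,0.05,0,0,0,0,0,0,0.05,0,0,0,0,-0.02,0.02,0,0,0,0,0,-0.04,0.04,0,0,0,0,0]}}

```text
t: 9.1
position: [0.5594, 0.0368, 0.2386]
orientation: [0.001, 0.209, 0.978, 0.0]
wrist_force: [-0.1, 1.9, -0.0]
gripper_width: 1.0
gripper_force: 0.0
```

{"op": "step_arm", "data": {"targets": [-0.04,0.044,0,0,0,0,0,-0.04,0.044,0,0,0,0,0,-0.03,0.033,0,0,0,0,0,-0.013,0.013,0,0,0,0,0,0,0,0,0,0,0,0]}}

```text
t: 9.72
position: [0.4358, 0.1717, 0.238]
orientation: [0.0, 0.207, 0.978, -0.0]
wrist_force: [-0.1, 1.1, 0.3]
gripper_width: 1.002
gripper_force: 0.0
```

```bash
python3 - <<'E'
from h import *
print(robot.get_obs()["position"])
a=viewer.grab_frame("top")[70:230,260:460];b=viewer.grab_frame("side")[110:270,250:450]
cv2.imwrite("pics/p2.png",cv2.resize(np.hstack([a,b]),None,fx=2,fy=2,interpolation=cv2.INTER_CUBIC))
E
```

```text
[0.43576583 0.17168937 0.23797258]
```

View pics/p2.png

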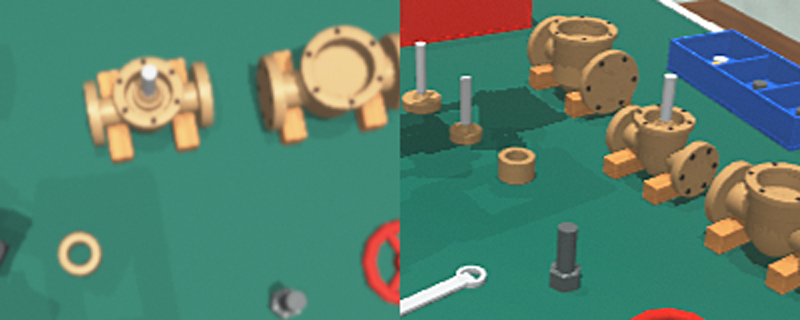

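The small disc stands upright in the small bore, with its stem at crop (150,72) and (668,95). Next is the medium disc.

{"op": "step_arm", "data": {"targets": [0,0,-0.05,0,0,0,0,0,0,-0.05,0,0,0,0,0,0,-0.04,0,0,0,0.1,0,0,-0.03,0,0,0,0.3,0,0,-0.011,0,0,0,0.3]}}

```text
t: 10.45
position: [0.4355, 0.17, 0.0548]
orientation: [-0.002, 0.209, 0.978, -0.001]
wrist_force: [-0.2, 0.4, -0.3]
gripper_width: 0.709
gripper_force: 0.0
```

{"op": "step_arm", "data": {"targets": [0,0,0,0,0,0,1,0,0,0,0,0,0,1,0,0,0,0,0,0,1,0,0,0,0,0,0,1,0,0,0,0,0,0,1]}}

```text
t: 11.08
position: [0.4361, 0.1714, 0.0571]
orientation: [0.0, 0.208, 0.978, 0.0]
wrist_force: [-1.4, -1.2, 1.2]
gripper_width: 0.156
gripper_force: 1.4
```

{"op": "step_arm", "data": {"targets": [0,0,0,0,0,0,1,0,0,0,0,0,0,1,0,0,0,0,0,0,1,0,0,0,0,0,0,1]}}

```text
t: 11.58
position: [0.4361, 0.1714, 0.0571]
orientation: [0.0, 0.208, 0.978, 0.0]
wrist_force: [-1.0, -1.2, 4.9]
gripper_width: 0.15
gripper_force: 30.0
```

{"op": "step_arm", "data": {"targets": [0,0,0.02,0,0,0,1,0,0,0.04,0,0,0,1,0,0,0.05,0,0,0,1,0,0,0.05,0,0,0,1,0,-0.02,0.01,0,0,0,1]}}

```text
t: 12.2
position: [0.4375, 0.152, 0.2301]
orientation: [0.003, 0.207, 0.978, 0.001]
wrist_force: [-0.4, 0.2, -3.3]
gripper_width: 0.148
gripper_force: 30.0
```

{"op": "step_arm", "data": {"targets": [0.015,-0.04,0,0,0,0,1,0.02,-0.05,0,0,0,0,1,0.02,-0.05,0,0,0,0,1,0.02,-0.05,0,0,0,0,1,0.02,-0.05,0,0,0,0,1]}}

```text
t: 12.82
position: [0.5309, -0.0902, 0.2259]
orientation: [-0.001, 0.208, 0.978, 0.0]
wrist_force: [0.3, 0.9, -1.9]
gripper_width: 0.145
gripper_force: 30.0
```

{"op": "step_arm", "data": {"targets": [0.04,-0.04,0,0,0,0,1,0.035,-0.04,0,0,0,0,1,0.025,-0.03,0,0,0,0,1,0.0105,-0.018,0,0,0,0,1,0,0,0,0,0,0,1]}}

```text
t: 13.45
position: [0.6411, -0.2177, 0.225]
orientation: [-0.001, 0.209, 0.978, 0.0]
wrist_force: [-1.1, 0.4, -2.1]
gripper_width: 0.148
gripper_force: 30.0
```

{"op": "step_arm", "data": {"targets": [0,0,-0.03,0,0,0,1,0,0,-0.03,0,0,0,1,0,0,-0.015,0,0,0,1,0,0,-0.01,0,0,0,1,0,0,0,0,0,0,1]}}

```text
t: 14.08
position: [0.6412, -0.2163, 0.1415]
orientation: [-0.0, 0.208, 0.978, 0.0]
wrist_force: [0.4, 0.3, -1.4]
gripper_width: 0.15
gripper_force: 30.0
```

{"op": "step_arm", "data": {"targets": [0,0,-0.004,0,0,0,1,0,0,-0.003,0,0,0,1,0,0,-0.002,0,0,0,1,0,0,-0.001,0,0,0,1,0,0,0,0,0,0,1]}}

```text
t: 14.7
position: [0.6413, -0.2167, 0.1317]
orientation: [-0.0, 0.208, 0.978, 0.0]
wrist_force: [0.6, 0.2, -1.2]
gripper_width: 0.147
gripper_force: 30.0
```

{"op": "step_arm", "data": {"targets": [0,0,-0.001,0,0,0,1,0,0,-0.001,0,0,0,1,0,0,0,0,0,0,1]}}

```text
t: 15.08
position: [0.6413, -0.2166, 0.1296]
orientation: [-0.0, 0.208, 0.978, 0.0]
wrist_force: [-1.1, -0.4, -1.1]
gripper_width: 0.147
gripper_force: 30.0
```

{"op": "step_arm", "data": {"targets": [0,0,-0.001,0,0,0,1,0,0,-0.001,0,0,0,1,0,0,0,0,0,0,1]}}

```text
t: 15.45
position: [0.6413, -0.2166, 0.1276]
orientation: [-0.0, 0.208, 0.978, 0.0]
wrist_force: [-0.3, 0.5, -1.9]
gripper_width: 0.147
gripper_force: 30.0
```

{"op": "step_arm", "data": {"targets": [0,0,-0.001,0,0,0,1,0,0,0,0,0,0,1]}}

```text
t: 15.7
position: [0.6415, -0.2168, 0.1272]
orientation: [0.0, 0.208, 0.978, -0.0]
wrist_force: [-1.3, -1.0, 0.9]
gripper_width: 0.145
gripper_force: 30.0
```

{"op": "step_arm", "data": {"targets": [0,0,-0.0005,0,0,0,1,0,0,0,0,0,0,1]}}

```text
t: 15.95
position: [0.6417, -0.2169, 0.1272]
orientation: [0.001, 0.208, 0.978, -0.0]
wrist_force: [-2.4, 0.6, 5.5]
gripper_width: 0.151
gripper_force: 30.0
```

{"op": "step_arm", "data": {"targets": [0,0,0,0,0,0,0.7,0,0,0,0,0,0,0.5,0,0,0,0,0,0,0.5,0,0,0,0,0,0,0.5]}}

```text
t: 16.45
position: [0.6412, -0.2166, 0.1259]
orientation: [-0.0, 0.208, 0.978, 0.0]
wrist_force: [-0.7, -0.9, -0.6]
gripper_width: 0.499
gripper_force: 0.0
```

{"op": "step_arm", "data": {"targets": [0,0,0.03,0,0,0,0.3,0,0,0.04,0,0,0,0,0,0,0.04,0,0,0,0,-0.03,0.03,0,0,0,0,0,-0.04,0.04,0,0,0,0,0]}}

```text
t: 17.08
position: [0.5711, -0.1468, 0.2368]
orientation: [0.001, 0.208, 0.978, -0.0]
wrist_force: [-0.1, 0.5, 0.8]
gripper_width: 0.998
gripper_force: 0.0
```

{"op": "step_arm", "data": {"targets": [-0.02,0.055,0,0,0,0,0,-0.02,0.055,0,0,0,0,0,-0.02,0.055,0,0,0,0,0,-0.02,0.055,0,0,0,0,0,-0.02,0.055,0,0,0,0,0]}}

```text
t: 17.7
position: [0.4705, 0.1299, 0.2365]
orientation: [0.0, 0.208, 0.978, 0.0]
wrist_force: [0.5, 0.7, 0.9]
gripper_width: 1.001
gripper_force: 0.0
```

{"op": "step_arm", "data": {"targets": [-0.018,0.05,0,0,0,0,0,-0.018,0.05,0,0,0,0,0,-0.014,0.04,0,0,0,0,0,-0.005,0.019,0,0,0,0,0,0,0,0,0,0,0,0]}}

```text
t: 18.32
position: [0.4158, 0.2883, 0.2362]
orientation: [0.0, 0.207, 0.978, 0.0]
wrist_force: [-0.5, -0.2, 0.1]
gripper_width: 1.0
gripper_force: 0.0
```

```bash
python3 - <<'E'
from h import *
print(robot.get_obs()["position"])
a=viewer.grab_frame("top")[70:230,310:510];b=viewer.grab_frame("side")[140:300,300:500]
cv2.imwrite("pics/p3.png",cv2.resize(np.hstack([a,b]),None,fx=2,fy=2,interpolation=cv2.INTER_CUBIC))
E
```

```text
[0.41578239 0.28830615 0.23623066]
```

View pics/p3.png

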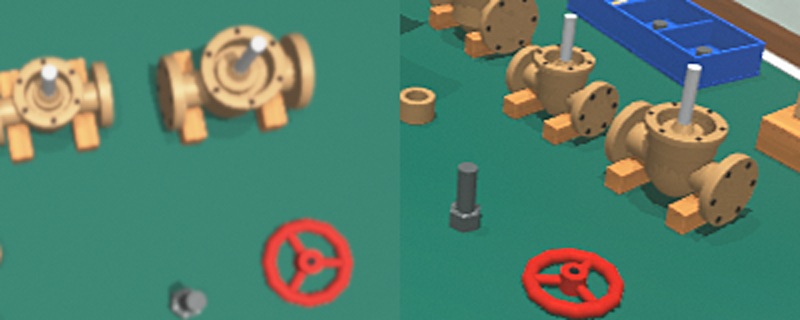

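Both placed discs stand upright: small stem at crop (49,75), medium at (255,48) leaning only by perspective. The bolt, bush and handwheel are undisturbed. Last is the large disc.

{"op": "step_arm", "data": {"targets": [0,0,-0.05,0,0,0,0,0,0,-0.05,0,0,0,0,0,0,-0.04,0,0,0,0.1,0,0,-0.02,0,0,0,0.3,0,0,-0.012,0,0,0,0.3]}}

```text
t: 19.05
position: [0.4163, 0.286, 0.0631]
orientation: [-0.001, 0.209, 0.978, -0.001]
wrist_force: [1.0, -0.5, 0.4]
gripper_width: 0.708
gripper_force: 0.0
```

{"op": "step_arm", "data": {"targets": [0,0,0,0,0,0,1,0,0,0,0,0,0,1,0,0,0,0,0,0,1,0,0,0,0,0,0,1,0,0,0,0,0,0,1]}}

```text
t: 19.68
position: [0.4165, 0.2874, 0.0646]
orientation: [0.0, 0.208, 0.978, 0.0]
wrist_force: [-1.5, -1.8, 1.7]
gripper_width: 0.159
gripper_force: 1.5
```

{"op": "step_arm", "data": {"targets": [0,0,0,0,0,0,1,0,0,0,0,0,0,1,0,0,0,0,0,0,1,0,0,0,0,0,0,1]}}

```text
t: 20.18
position: [0.4164, 0.2873, 0.0645]
orientation: [0.0, 0.208, 0.978, -0.0]
wrist_force: [-1.8, -2.0, 5.5]
gripper_width: 0.148
gripper_force: 30.0
```

{"op": "step_arm", "data": {"targets": [0,0,0.02,0,0,0,1,0,0,0.04,0,0,0,1,0,0,0.05,0,0,0,1,0,0,0.04,0,0,0,1,0,0,0,0,0,0,1]}}

```text
t: 20.8
position: [0.418, 0.2882, 0.2167]
orientation: [0.002, 0.208, 0.978, 0.002]
wrist_force: [0.0, -0.4, -3.2]
gripper_width: 0.147
gripper_force: 30.0
```

{"op": "step_arm", "data": {"targets": [0.03,-0.007,0,0,0,0,1,0.05,-0.012,0,0,0,0,1,0.05,-0.012,0,0,0,0,1,0.05,-0.012,0,0,0,0,1,0.03,-0.007,0,0,0,0,1]}}

```text
t: 21.42
position: [0.627, 0.236, 0.2099]
orientation: [-0.002, 0.209, 0.978, -0.001]
wrist_force: [-0.6, 0.6, -3.6]
gripper_width: 0.147
gripper_force: 30.0
```

{"op": "step_arm", "data": {"targets": [0.017,-0.003,0,0,0,0,1,0,0,0,0,0,0,1,0,0,0,0,0,0,1]}}

```text
t: 21.8
position: [0.6417, 0.2345, 0.2118]
orientation: [-0.002, 0.208, 0.978, -0.001]
wrist_force: [-0.9, 0.6, -3.1]
gripper_width: 0.146
gripper_force: 30.0
```

{"op": "step_arm", "data": {"targets": [0.001,0,-0.03,0,0,0,1,0,0,-0.02,0,0,0,1,0,0,-0.01,0,0,0,1,0,0,-0.006,0,0,0,1,0,0,0,0,0,0,1]}}

```text
t: 22.42
position: [0.6443, 0.2344, 0.1483]
orientation: [0.0, 0.208, 0.978, 0.0]
wrist_force: [-0.3, -0.9, -4.5]
gripper_width: 0.144
gripper_force: 30.0
```

{"op": "step_arm", "data": {"targets": [0,0,-0.001,0,0,0,1,0,0,0,0,0,0,1,0,0,0,0,0,0,1]}}

```text
t: 22.8
position: [0.6445, 0.2343, 0.1476]
orientation: [0.0, 0.208, 0.978, 0.0]
wrist_force: [-0.2, 0.1, -3.9]
gripper_width: 0.15
gripper_force: 30.0
```

{"op": "step_arm", "data": {"targets": [0,0,-0.001,0,0,0,1,0,0,-0.001,0,0,0,1,0,0,0,0,0,0,1]}}

```text
t: 23.18
position: [0.6442, 0.2343, 0.145]
orientation: [-0.0, 0.208, 0.978, -0.0]
wrist_force: [-0.3, -0.1, -3.1]
gripper_width: 0.145
gripper_force: 30.0
```

{"op": "step_arm", "data": {"targets": [0,0,-0.001,0,0,0,1,0,0,0,0,0,0,1]}}

```text
t: 23.42
position: [0.6445, 0.2344, 0.1446]
orientation: [0.0, 0.208, 0.978, 0.0]
wrist_force: [-2.2, -1.2, -0.7]
gripper_width: 0.146
gripper_force: 30.0
```

{"op": "step_arm", "data": {"targets": [0,0,-0.0005,0,0,0,1,0,0,0,0,0,0,1]}}

```text
t: 23.68
position: [0.6446, 0.2344, 0.1446]
orientation: [0.0, 0.208, 0.978, 0.0]
wrist_force: [-2.9, -0.7, 4.1]
gripper_width: 0.146
gripper_force: 30.0
```

{"op": "step_arm", "data": {"targets": [0,0,0,0,0,0,0.7,0,0,0,0,0,0,0.5,0,0,0,0,0,0,0.5,0,0,0,0,0,0,0.5]}}

```text
t: 24.18
position: [0.6443, 0.2343, 0.1436]
orientation: [-0.0, 0.208, 0.978, -0.0]
wrist_force: [-0.5, 0.3, 0.4]
gripper_width: 0.501
gripper_force: 0.0
```

{"op": "step_arm", "data": {"targets": [0,0,0.03,0,0,0,0.3,0,0,0.04,0,0,0,0,0,0,0.04,0,0,0,0,-0.03,0.02,0,0,0,0,0,-0.05,0.03,0,0,0,0,0]}}

```text
t: 24.8
position: [0.5648, 0.284, 0.2543]
orientation: [0.001, 0.209, 0.978, 0.0]
wrist_force: [0.3, 0.3, 0.4]
gripper_width: 0.995
gripper_force: 0.0
```

{"op": "step_arm", "data": {"targets": [-0.05,0.03,0,0,0,0,0,-0.05,0.03,0,0,0,0,0,-0.05,0.03,0,0,0,0,0,-0.04,0.03,0,0,0,0,0,-0.02,0.03,0,0,0,0,0]}}

```text
t: 25.42
position: [0.3522, 0.4353, 0.2542]
orientation: [0.0, 0.207, 0.978, 0.0]
wrist_force: [-0.0, 0.4, 0.1]
gripper_width: 1.001
gripper_force: 0.0
```

```bash
python3 - <<'E'
from h import *
cv2.imwrite("pics/e.png",np.vstack([cv2.resize(viewer.grab_frame("top")[60:250,150:490],None,fx=1.5,fy=1.5),cv2.resize(viewer.grab_frame("side")[105:295,170:510],None,fx=1.5,fy=1.5)]))
E
```

```text
(no output)
```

View pics/e.png

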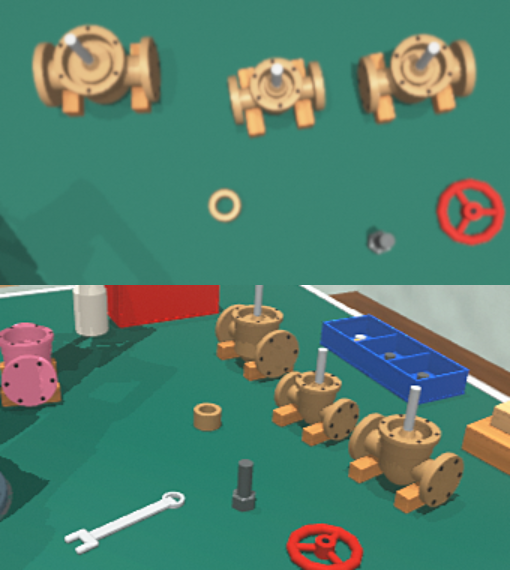

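All three discs sit upright in their own valves: stems at (70,40), (276,70) and (434,48) in the top half. The bystanders are in place and the arm is clear.

```bash
python3 -c "
from bench import robot
print(robot.close_job())"
```

```text
the job is handed in; nothing more can be done
None
```

I lowered all three discs upright onto the seats of their matching bronze valves, left the bolt, bush and handwheel where they stood, and handed the job in at about 25 s on the robot's clock; no verdict came back.

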